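# Transfer the drive modules to the test rig in mirrored order

### The arm

A 6-joint arm with a two-finger parallel gripper is mounted at the origin on the work surface. World frame = base frame: x ahead of the robot, y to its left, z up, the work surface at z = 0. Lengths are in m, angles in rad, forces in N, time in s.
With the tool pointing down it reaches from about 0.3 to 0.875 m from the base axis. Payload 6.4 kg.
Tool frame: the origin (TCP) lies on the centre line of the jaws, within the pads' length; the fingertips stand 19 mm ahead of it and the grasp point (between the pads) is the TCP; z points along the fingers, y is the line along which they close (so a half turn about z gives the same grasp; the last joint's range is limited). The gripper opens to 88 mm and grips with 3 to 60 N. Pads are 18 mm wide; open, the fingers measure 123 mm over their backs; the gripper's body (75 mm by 187 mm) begins 45 mm behind the grasp point.
Start: joints at [-1.555, 0.181, 1.607, -0, 1.354, -0.206], TCP at [0.127, -0.561, 0.258] pointing down, gripper open.
Joint ranges: [-2.99, 2.99], [-0.89, 2.07], [0.3, 2.58], [-1.14, 4.28], [0, 2.63], [-3.12, 3.12]. Speed limits (rad/s): [2.57, 2.57, 3.01, 3.14, 3.14, 3.14].

### API

Orientations are given as a rotation vector (axis times angle).
In Python, from bench import bot, viewer, job gives the robot as it stands.
- The arm moves only by the tool jog_arm, never from a script. Its argument "moves" is a list of rows, each an object of numbers: "dx", "dy", "dz": the shift along the world's x, y, z normalised to -1 to 1, where 1 is 600 mm; "rx", "ry", "rz": the turn, a rotation vector about the world's x, y, z normalised to -1 to 1, where 1 is pi rad; "fingers": the closure, from 0 (fully open) to 1 (shut). In form: [{"dx": .., "dy": .., "dz": .., "rx": .., "ry": .., "rz": .., "fingers": ..}, ...]. A call has 1 to 12 rows; each row is the pose to reach, as a shift and turn from the pose commanded when the call began, turning the shorter way round; what a row does not reach only later rows make up. A row lasts 1/12 s, in which the tool goes at most 41.7 mm and 7.16 degrees, less where a joint would pass 70% of its speed; a pose out of reach is approached as far as the arm can. A call with a number of a shift or a turn outside -1 to 1 is refused whole. A call with a gripper value outside its range is refused whole. The fingers move at their own pace and stop on an object; "grip_force" is the grip in N (left out, the last holds). Time passes only in rows, so rows that repeat a pose let the fingers close. It gives the time, the measured TCP pose, the force, the opening and the grip force at its end, in the units of the state.
- bot.sense(): the state, without advancing time (a new reading comes with each control period).
- viewer.capture(name): name is "scene" or "top"; returns a dict with "color" (384x512x3 uint8, red, green, blue), "fovy" (degrees; the focal length in pixels is half the picture's height over the tangent of half this angle, whatever the lens; pixels are square), "cx", "cy" (the principal point, pixels), "R" (3x3) and "t" (3): a world point X has camera coordinates R X + t. Camera axes: x right, y down, z forward; pixel columns grow to the right and rows downward; lengths in m; the calibration is good to about 2 mm. A picture is of the moment at which its call begins. There is no depth.
- job.hand_in(): hands the job in; it is judged then, once.
The state is a dict: "time": time; "joint_pos": joint angles; "qvel": joint speeds; "joint_torque": joint torques, N m; "ee_pos": TCP position; "orientation": TCP orientation; "contact_force": force on the tool from outside, world axes, zero at the start; "torque": the same for the moment, N m; "finger_gap": finger opening in m; "finger_force": force on a finger pad.
Only numpy, scipy, OpenCV 4.12 (cv2) and the standard library are available. Lean on these libraries where they do the work, as an engineer would, in place of code of your own. Each camera call takes 0.05 s, during which the arm holds its last target. There are 200 camera calls.

### The job

Move the four coloured modules from the grey carrier to the pockets of the aluminium test rack, one to a pocket, in the reverse order: the module at the carrier's left end goes to the test rack's right end, the next one beside it, and so on to the other end. (The colour tabs on the carrier record where each module stood.) Lower each one without dropping it or tipping it over, so that it stands upright on the floor of its pocket, and let go.

Things in the scene. Friction and masses are not known exactly. Their poses are not given: they have to be found in the camera images.
- carrier: Grey fixed rack, 106 x 218 x 30 mm, full at the start. Four open-topped pockets, 66 (x) by 46 mm (y), centred at x = 0, y = +78, +26, -26, -78 mm; floor 12 mm above the origin, walls 18 mm higher. Ledge with tabs on its -x side. Origin: on the table under the middle of the row. x away from the robot, y to the left seen from the robot (turned up to 0.25 rad), z up. Stands left or right.
- rig_rack: Fixed aluminium test rack with green circuit boards, empty at the start, on the other side. Plan, pockets and axes as the carrier (pocket centres x = 0, y = +78, +26, -26, -78 mm), but pocket floor 22 mm above the origin, wall tops at 40 mm. Low ledge with black terminal blocks (to 29 mm) on its -x side. Origin: on the table under the middle of the row. y to the left seen from the robot.
- mod_red: Loose module: upright box 50 (x) by 30 (y) by 85 mm tall, 0.12 to 0.26 kg; dark casing, upper 29 mm red. Starts in any pocket of the carrier, 22 mm (to 6 mm less) from its neighbours; finger room on its -x and +x faces. Origin: centre of its underside; z up, x and y along the carrier's within 0.1 rad.
- mod_yellow: Loose module: upright box 50 (x) by 30 (y) by 85 mm tall, 0.12 to 0.26 kg; dark casing, upper 29 mm yellow. Starts in any pocket of the carrier, 22 mm (to 6 mm less) from its neighbours; finger room on its -x and +x faces. Origin: centre of its underside; z up, x and y along the carrier's within 0.1 rad.
- mod_blue: Loose module: upright box 50 (x) by 30 (y) by 85 mm tall, 0.12 to 0.26 kg; dark casing, upper 29 mm blue. Starts in any pocket of the carrier, 22 mm (to 6 mm less) from its neighbours; finger room on its -x and +x faces. Origin: centre of its underside; z up, x and y along the carrier's within 0.1 rad.
- mod_white: Loose module: upright box 50 (x) by 30 (y) by 85 mm tall, 0.12 to 0.26 kg; dark casing, upper 29 mm white. Starts in any pocket of the carrier, 22 mm (to 6 mm less) from its neighbours; finger room on its -x and +x faces. Origin: centre of its underside; z up, x and y along the carrier's within 0.1 rad.
- tab_red: Flat red tab, 14 x 30 x 4 mm, fixed on the carrier's ledge, 52 mm to the -x side of the pocket in which the red module starts: a record of where that module stood. Origin: centre of its underside, x and y along the carrier's axes.
- tab_yellow: Flat yellow tab, 14 x 30 x 4 mm, fixed on the carrier's ledge, 52 mm to the -x side of the pocket in which the yellow module starts: a record of where that module stood. Origin: centre of its underside, x and y along the carrier's axes.
- tab_blue: Flat blue tab, 14 x 30 x 4 mm, fixed on the carrier's ledge, 52 mm to the -x side of the pocket in which the blue module starts: a record of where that module stood. Origin: centre of its underside, x and y along the carrier's axes.
- tab_white: Flat white tab, 14 x 30 x 4 mm, fixed on the carrier's ledge, 52 mm to the -x side of the pocket in which the white module starts: a record of where that module stood. Origin: centre of its underside, x and y along the carrier's axes.
Things that resemble listed ones, but are neither listed nor needed, are in the scene too. What is shaped like the mod_red but pink is not meant. What is shaped like the mod_white but pink is not meant.

How it is judged:
At the end, for the whole second after the job is handed in: Every module stands in the test-rack pocket that mirrors its starting pocket (carrier y = +78 mm goes to test-rack y = -78 mm, and so on): within 12 mm of the pocket centre in x and y, underside within 6 mm of the pocket floor, upright within 0.1 rad, at rest (under 0.02 m/s, 0.2 rad/s) (x of mod_red in the frame of rig_rack between -0.012 and 0.012 m and z of mod_red in the frame of rig_rack between 0.016 and 0.028 m and angle between each of mod_red, mod_yellow, mod_blue, mod_white's own z axis and vertical below 0.1 rad and linear speed of each of mod_red, mod_yellow, mod_blue, mod_white below 0.02 m/s and angular speed of each of mod_red, mod_yellow, mod_blue, mod_white below 0.2 rad/s and ((y of tab_red in the frame of carrier between 0.058 and 0.098 m and y of mod_red in the frame of rig_rack between -0.09 and -0.066 m) or (y of tab_red in the frame of carrier between 0.006 and 0.046 m and y of mod_red in the frame of rig_rack between -0.038 and -0.014 m) or (y of tab_red in the frame of carrier between -0.046 and -0.006 m and y of mod_red in the frame of rig_rack between 0.014 and 0.038 m) or (y of tab_red in the frame of carrier between -0.098 and -0.058 m and y of mod_red in the frame of rig_rack between 0.066 and 0.09 m)) and x of mod_yellow in the frame of rig_rack between -0.012 and 0.012 m and z of mod_yellow in the frame of rig_rack between 0.016 and 0.028 m and ((y of tab_yellow in the frame of carrier between 0.058 and 0.098 m and y of mod_yellow in the frame of rig_rack between -0.09 and -0.066 m) or (y of tab_yellow in the frame of carrier between 0.006 and 0.046 m and y of mod_yellow in the frame of rig_rack between -0.038 and -0.014 m) or (y of tab_yellow in the frame of carrier between -0.046 and -0.006 m and y of mod_yellow in the frame of rig_rack between 0.014 and 0.038 m) or (y of tab_yellow in the frame of carrier between -0.098 and -0.058 m and y of mod_yellow in the frame of rig_rack between 0.066 and 0.09 m)) and x of mod_blue in the frame of rig_rack between -0.012 and 0.012 m and z of mod_blue in the frame of rig_rack between 0.016 and 0.028 m and ((y of tab_blue in the frame of carrier between 0.058 and 0.098 m and y of mod_blue in the frame of rig_rack between -0.09 and -0.066 m) or (y of tab_blue in the frame of carrier between 0.006 and 0.046 m and y of mod_blue in the frame of rig_rack between -0.038 and -0.014 m) or (y of tab_blue in the frame of carrier between -0.046 and -0.006 m and y of mod_blue in the frame of rig_rack between 0.014 and 0.038 m) or (y of tab_blue in the frame of carrier between -0.098 and -0.058 m and y of mod_blue in the frame of rig_rack between 0.066 and 0.09 m)) and x of mod_white in the frame of rig_rack between -0.012 and 0.012 m and z of mod_white in the frame of rig_rack between 0.016 and 0.028 m and ((y of tab_white in the frame of carrier between 0.058 and 0.098 m and y of mod_white in the frame of rig_rack between -0.09 and -0.066 m) or (y of tab_white in the frame of carrier between 0.006 and 0.046 m and y of mod_white in the frame of rig_rack between -0.038 and -0.014 m) or (y of tab_white in the frame of carrier between -0.046 and -0.006 m and y of mod_white in the frame of rig_rack between 0.014 and 0.038 m) or (y of tab_white in the frame of carrier between -0.098 and -0.058 m and y of mod_white in the frame of rig_rack between 0.066 and 0.09 m))); the robot touches nothing.
It fails at once if the red module is dropped (moves faster than 0.6 m/s with no finger on it) or tipped over (more than 0.8 rad) (angle between mod_red's own z axis and vertical above 0.8 rad or (linear speed of mod_red above 0.6 m/s and contact force between mod_red and the fingers below 0.05 N)).
It fails at once if the yellow module is dropped (moves faster than 0.6 m/s with no finger on it) or tipped over (more than 0.8 rad) (angle between mod_yellow's own z axis and vertical above 0.8 rad or (linear speed of mod_yellow above 0.6 m/s and contact force between mod_yellow and the fingers below 0.05 N)).
It fails at once if the blue module is dropped (moves faster than 0.6 m/s with no finger on it) or tipped over (more than 0.8 rad) (angle between mod_blue's own z axis and vertical above 0.8 rad or (linear speed of mod_blue above 0.6 m/s and contact force between mod_blue and the fingers below 0.05 N)).
It fails at once if the white module is dropped (moves faster than 0.6 m/s with no finger on it) or tipped over (more than 0.8 rad) (angle between mod_white's own z axis and vertical above 0.8 rad or (linear speed of mod_white above 0.6 m/s and contact force between mod_white and the fingers below 0.05 N)).
It also fails if it takes over 115 s, if anything falls off the work surface, if the arm or the gripper's body presses on something with over 40 N, if the wrist force passes 120 N, or if a joint passes its speed limit or range.

## Working session

There is one attempt and no reset: what is moved stays moved. The work goes in short steps, Python scripts to look and compute and a tool call to move; the robot and the scene stay as the last step left them, time stands still between calls to the robot, and variables do not carry over. Pictures are saved under pics/ and viewed, at most 14 in all, crops included, and the job is handed in when it is done.

Besides the shell and the picture viewer there is one more tool, called after "Emit:" as name(argument=value, ...), one argument or row to a line, values as JSON. jog_arm: Moves the arm, as the interface text tells. Scaled input: -1 to 1 covers 600 mm each way for a shift and pi rad each way for a turn. Its arguments: {"type":"object","properties":{"moves":{"type":"array"},"grip_force":{"type":"number"}},"required":["moves"]}

```bash
mkdir -p pics; ls; cat > h.py <<'E'
import numpy as np, cv2
from bench import bot, viewer, job
def cap(n):
    c=viewer.capture(n); c['f']=c['color'].shape[0]/2/np.tan(np.radians(c['fovy'])/2)
    c['R']=np.array(c['R']); c['t']=np.array(c['t']); c['C']=-c['R'].T@c['t']; return c
def ray(c,u,v):
    return c['R'].T@np.array([(u-c['cx'])/c['f'],(v-c['cy'])/c['f'],1])
def plane(c,u,v,z):
    d=ray(c,u,v); return c['C']+d*(z-c['C'][2])/d[2]
def proj(c,X):
    p=c['R']@np.array(X)+c['t']; return p[:2]/p[2]*c['f']+[c['cx'],c['cy']]
def tri(c1,p1,c2,p2):
    A=[];b=[]
    for c,p in((c1,p1),(c2,p2)):
        d=ray(c,*p); d/=np.linalg.norm(d); P=np.eye(3)-np.outer(d,d); A.append(P); b.append(P@c['C'])
    return np.linalg.lstsq(np.vstack(A),np.hstack(b),rcond=None)[0]
E
python3 - <<'E'
from h import *
for n in('scene','top'):
    c=cap(n); cv2.imwrite(f'pics/{n}0.png',cv2.cvtColor(c['color'],cv2.COLOR_RGB2BGR)); print(n,c['fovy'],c['cx'],c['cy'],c['C'].round(3),c['R'].round(3).tolist())
print(bot.sense())
E
```

```text
pics
scene 48.74761971816804 256.25443979924165 190.05557198068888 [1.133 0.206 0.791] [[-0.342, 0.94, -0.006], [0.723, 0.259, -0.641], [-0.601, -0.223, -0.768]]
top 46.07696970906959 253.0296277848198 197.93504984032162 [ 0.457 -0.025  0.967] [[-0.014, -1.0, -0.01], [-0.994, 0.015, -0.111], [0.111, 0.009, -0.994]]
{'time': 0.1, 'joint_pos': array([-1.55528322e+00,  1.81469890e-01,  1.60789555e+00, -7.96878192e-07,
        1.35381303e+00, -2.06334604e-01]), 'qvel': array([-0.00088349, -0.00056686, -0.00255569, -0.00061506, -0.00036877,
       -0.00067382]), 'joint_torque': array([ 7.53272034e-04, -4.34818447e+01, -3.42696297e+01,  7.04762922e-02,
        3.40932515e-02, -3.77477284e-05]), 'ee_pos': array([ 0.1265089 , -0.56044569,  0.25690447]), 'orientation': array([-3.12071621e+00, -3.47588908e-01, -2.35972211e-04]), 'contact_force': array([ 0.23395915,  0.38680183, -0.23094252]), 'torque': array([-0.00246405, -0.00253481,  0.02594068]), 'finger_force': 0.0, 'finger_gap': 0.08800554161531293}
```

View pics/top0.png

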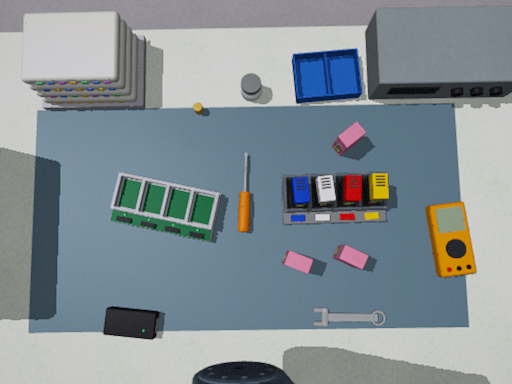

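View pics/scene0.png

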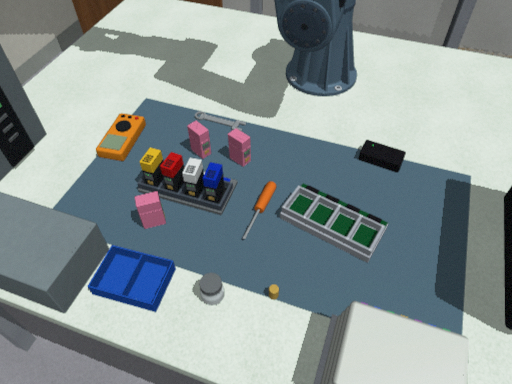

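Top view: the carrier is at right, with blue (301,190), white (326,189), red (352,189) and yellow (379,187) in left-to-right order. The tabs agree at (298,217), (322,217), (347,217) and (372,216). The empty rack is at (165,207).

Possible confusions: the pink boxes at (349,138), (351,257) and (298,262), which resemble the red and white modules, are not wanted. The blue tray at (327,76) is not a module. I choose the four modules standing in the carrier.

Next are close crops.

```bash
python3 - <<'E'
import cv2,numpy as np
t=cv2.imread('pics/top0.png');s=cv2.imread('pics/scene0.png')
def cr(i,x,y,w,h,k): return cv2.resize(i[y:y+h,x:x+w],None,fx=k,fy=k,interpolation=cv2.INTER_NEAREST)
a=np.vstack([cr(t,102,165,130,80,4),cr(s,274,178,130,84,4)][:1]+[cr(s,272,180,130,80,4)])
cv2.imwrite('pics/rack.png',a[:600]); 
b=np.vstack([cr(t,275,165,120,65,4),cr(s,130,140,120,75,4)]);cv2.imwrite('pics/car.png',b)
E
```

```text
(no output)
```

View pics/rack.png

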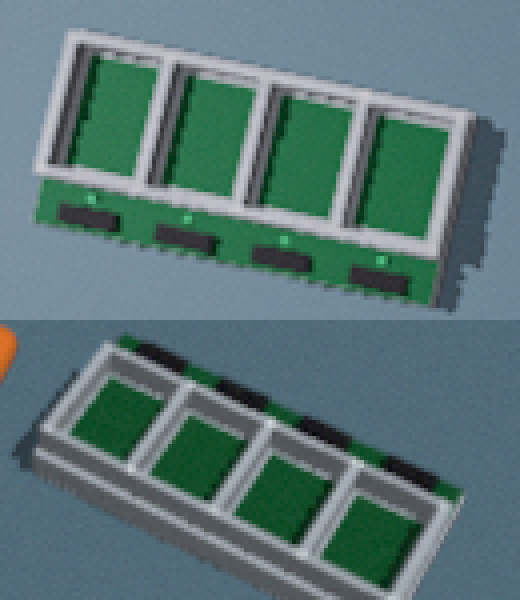

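View pics/car.png

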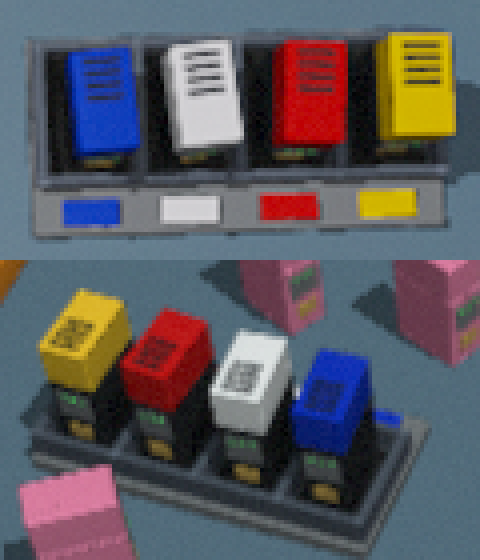

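The crops confirm the choice: blue, white, red and yellow in the carrier, each with its tab in front. The four rack pockets are clear and empty, with rim corners in the top view near (119,172), (219,193), (211,228) and (111,208). Next I measure from both views.

```bash
cat > m.py <<'E'
from h import *
K=4
def up(c): return cv2.resize(c['color'],None,fx=K,fy=K,interpolation=cv2.INTER_CUBIC)
def dn(p): return (np.asarray(p,float)+.5)/K-.5
def hue(img,col):
    h,s,v=[a.astype(int) for a in cv2.split(cv2.cvtColor(img,cv2.COLOR_RGB2HSV))]
    return {'red':((h<6)|(h>174))&(s>185)&(v>70),'yellow':(h>18)&(h<32)&(s>150)&(v>70),
     'blue':(h>110)&(h<125)&(s>175)&(v>60),'white':(s<45)&(v>115)}[col]
def roi(m,x,y,w,h):
    o=np.zeros(m.shape,np.uint8); o[y*K:(y+h)*K,x*K:(x+w)*K]=m[y*K:(y+h)*K,x*K:(x+w)*K]; return o
def big(m):
    cs=cv2.findContours(m.astype(np.uint8),cv2.RETR_EXTERNAL,cv2.CHAIN_APPROX_NONE)[0]
    return max(cs,key=cv2.contourArea)
def quad(cn):
    h=cv2.convexHull(cn); q=cv2.approxPolyN(h,4,ensure_convex=True).reshape(-1,2); return q
E
python3 - <<'E'
from m import *
T,S=cap('top'),cap('scene'); ov=[]
for c,carr,rk in((T,(275,165,120,48),(102,160,130,80)),(S,(130,140,110,75),(274,178,125,84))):
    im=up(c); o=im.copy()
    V=cv2.cvtColor(im,cv2.COLOR_RGB2GRAY)
    for k in('blue','white','red','yellow'):
        m=roi(hue(im,k),*carr); cn=big(m)
        reg=np.zeros(m.shape,np.uint8); cv2.drawContours(reg,[cv2.convexHull(cn)],0,1,-1)
        vals=V[(reg&m)>0]; th,_=cv2.threshold(vals.reshape(-1,1),0,255,cv2.THRESH_OTSU)
        q=quad(big(((reg&m)>0)&(V>th)))
        c[k]=q; print(c is T,k,th,np.percentile(vals,[5,25,50,75,95]),dn(q).round(1).tolist())
        cv2.drawContours(o,[q],0,(0,255,255),1); cv2.drawContours(o,[cv2.convexHull(cn)],0,(255,0,255),1)
    m=roi(hue(im,'white')&(V>165) if c is T else hue(im,'white')&(V>140),*rk); q=quad(big(m)); print('rack',dn(q).round(1).tolist()); cv2.drawContours(o,[q],0,(255,0,0),1)
    x,y,w,h=carr; a=o[y*K:(y+h)*K,x*K:(x+w)*K]; x,y,w,h=rk; b=o[y*K:(y+h)*K,x*K:(x+w)*K]
    H=max(len(a),len(b)); ov.append(np.hstack([np.pad(z,((0,H-len(z)),(0,0),(0,0))) for z in(a,b)]))
W=max(o.shape[1] for o in ov); O=np.vstack([np.pad(o,((0,0),(0,W-o.shape[1]),(0,0))) for o in ov])
O=cv2.resize(O,None,fx=.78,fy=.78,interpolation=cv2.INTER_AREA);print(O.shape)
cv2.imwrite('pics/ov.png',O[:600,:800,::-1])
E
```

```text
True blue 48.0 [29. 58. 62. 65. 69.] [[310.1, 200.9], [294.6, 202.6], [291.9, 177.6], [306.9, 176.1]]
True white 171.0 [119. 165. 201. 208. 213.] [[335.4, 199.4], [320.1, 201.1], [316.6, 176.4], [331.6, 174.4]]
True red 51.0 [34. 55. 62. 66. 71.] [[361.1, 175.4], [361.1, 200.1], [345.1, 199.4], [345.6, 174.6]]
True yellow 130.0 [ 82.15 109.   158.   168.   173.  ] [[388.6, 197.9], [372.9, 197.9], [371.4, 173.1], [386.9, 172.6]]
rack [[219.1, 192.4], [210.4, 229.1], [109.4, 208.1], [118.6, 171.4]]
False blue 43.0 [28. 33. 42. 53. 58.] [[214.4, 180.4], [201.9, 177.9], [209.6, 161.6], [228.6, 165.6]]
False white 175.0 [124. 134. 151. 211. 224.] [[201.6, 159.4], [194.4, 175.6], [181.6, 173.1], [189.6, 157.1]]
False red 56.0 [37. 43. 51. 68. 74.] [[181.6, 155.6], [171.1, 170.1], [159.1, 165.6], [170.9, 151.9]]
False yellow 137.0 [ 91. 106. 114. 165. 179.] [[160.9, 150.1], [150.4, 164.6], [138.6, 161.9], [149.4, 147.1]]
rack [[386.6, 226.4], [372.4, 252.1], [281.4, 206.9], [298.4, 184.4]]
(512, 780, 3)
```

View pics/ov.png

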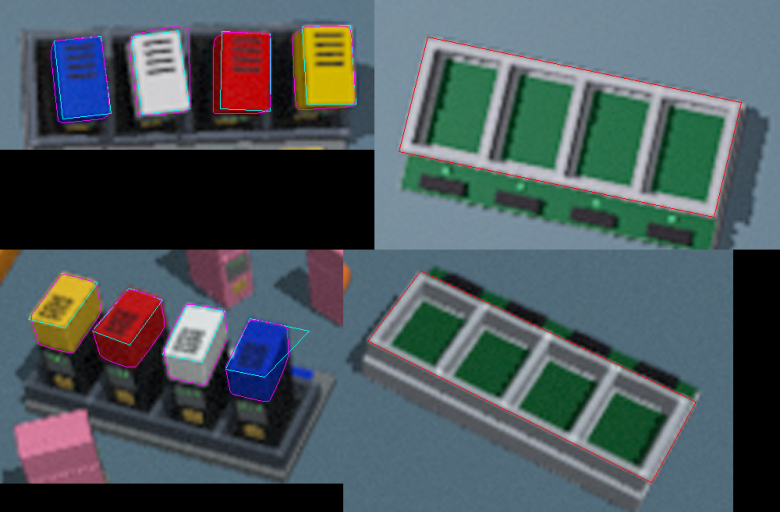

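The overlay shows quads that fit the module tops and the rack rim well. The exception is blue in the scene view at (310,330), which spikes onto its tab and needs trimming. Next I triangulate.

```bash
python3 - <<'E'
from m import *
T,S=cap('top'),cap('scene')
im=up(S);V=cv2.cvtColor(im,cv2.COLOR_RGB2GRAY)
m=roi(hue(im,'blue'),130,140,92,75); m=cv2.morphologyEx((m&(V>43)).astype(np.uint8),cv2.MORPH_OPEN,np.ones((9,9)))
qb=dn(quad(big(m)));print('blue scene',qb.round(1).tolist())
Q={'blue':([[310.1,200.9],[294.6,202.6],[291.9,177.6],[306.9,176.1]],qb),
'white':([[335.4,199.4],[320.1,201.1],[316.6,176.4],[331.6,174.4]],[[201.6,159.4],[194.4,175.6],[181.6,173.1],[189.6,157.1]]),
'red':([[361.1,175.4],[361.1,200.1],[345.1,199.4],[345.6,174.6]],[[181.6,155.6],[171.1,170.1],[159.1,165.6],[170.9,151.9]]),
'yellow':([[388.6,197.9],[372.9,197.9],[371.4,173.1],[386.9,172.6]],[[160.9,150.1],[150.4,164.6],[138.6,161.9],[149.4,147.1]]),
'rack':([[219.1,192.4],[210.4,229.1],[109.4,208.1],[118.6,171.4]],[[386.6,226.4],[372.4,252.1],[281.4,206.9],[298.4,184.4]])}
for k,(a,b) in Q.items():
    a=np.array(a);b=np.array(b)
    X=tri(T,a.mean(0),S,b.mean(0)); z=X[2]
    P=np.array([plane(T,*p,.04 if k=='rack' else .097) for p in a])
    (cx,cy),(w,h),_=cv2.minAreaRect((P[:,:2]*1000).astype(np.float32))
    c=P.mean(0)
    # long edges direction
    e=[P[(i+1)%4]-P[i] for i in range(4)]; L=[np.linalg.norm(v) for v in e]; i=int(np.argmax(L[:2]))
    d=e[i][:2]/L[i]-e[i+2][:2]/L[i+2]; yaw=np.arctan2(d[1],d[0]); yaw=(yaw+np.pi/2)%np.pi-np.pi/2
    Xs=plane(S,*b.mean(0),.04 if k=='rack' else .097)
    print(k,'tri',X.round(4),'top',c[:2].round(4),'scene',Xs[:2].round(4),'yaw long',yaw.round(3),'L',np.array(L).round(4))
E
```

```text
blue scene [[222.6, 164.4], [213.6, 182.6], [206.1, 169.4], [209.4, 161.9]]
blue tri [ 0.569  -0.1083  0.0989] top [ 0.5701 -0.1105] scene [ 0.567 -0.107] yaw long 0.091 L [0.0302 0.0492 0.0294 0.0489]
white tri [ 0.572  -0.1583  0.0944] top [ 0.5723 -0.1591] scene [ 0.5739 -0.1556] yaw long 0.113 L [0.0298 0.0487 0.0295 0.0494]
red tri [ 0.5722 -0.2115  0.0937] top [ 0.5723 -0.212 ] scene [ 0.5746 -0.2082] yaw long -0.049 L [0.0483 0.0309 0.0486 0.0301]
yellow tri [ 0.5752 -0.2633  0.0947] top [ 0.5754 -0.2638] scene [ 0.5768 -0.2604] yaw long 0.018 L [0.0303 0.0486 0.0301 0.0495]
rack tri [0.5586 0.1717 0.0345] top [0.5593 0.167 ] scene [0.5612 0.1757] yaw long 1.35 L [0.0778 0.214  0.0786 0.2148]
```

```bash
python3 - <<'E'
from m import *
T,S=cap('top'),cap('scene'); print(S.keys(), {k:v for k,v in S.items() if k not in('color','R','t')})
for c,q in((S,[[386.6,226.4],[372.4,252.1],[281.4,206.9],[298.4,184.4]]),(T,[[219.1,192.4],[210.4,229.1],[109.4,208.1],[118.6,171.4]])):
    P=np.array([plane(c,*p,.04) for p in q]); print(P.round(4)[:,:2].tolist(),[np.linalg.norm(P[i]-P[i-1]).round(4) for i in range(4)])
# green pocket floors
for c,rk,n in((T,(102,160,130,80),'T'),(S,(274,178,125,84),'S')):
    im=up(c);h,s,v=[a.astype(int) for a in cv2.split(cv2.cvtColor(im,cv2.COLOR_RGB2HSV))]
    m=roi((h>60)&(h<85)&(s>110),*rk)
    cs=[x for x in cv2.findContours(m,cv2.RETR_EXTERNAL,cv2.CHAIN_APPROX_NONE)[0] if cv2.contourArea(x)>3000]
    for x in cs:
        q=dn(quad(x)); P=np.array([plane(c,*p,.022) for p in q]); print(n,q.round(1).tolist(),P[:,:2].round(4).tolist())
# tabs
for c,b,n in((T,(278,208,115,18),'T'),):
    im=up(c)
    for k in('blue','white','red','yellow'):
        m=roi(hue(im,k),*b); cn=big(m); r=cv2.minAreaRect(cn); print(k,dn(r[0]),plane(c,*dn(r[0]),.016)[:2].round(4), (np.array(r[1])/K).round(1))
        q=cn
g=[(111,)]
E
```

```text
dict_keys(['color', 'fovy', 'cx', 'cy', 'R', 't', 'f', 'C']) {'fovy': 48.74761971816804, 'cx': 256.25443979924165, 'cy': 190.05557198068888, 'f': np.float64(423.77644603145114), 'C': array([1.13320812, 0.20596084, 0.79098329])}
[[0.5469, 0.286], [0.6213, 0.2687], [0.5729, 0.0571], [0.4965, 0.0741]] [np.float64(0.2178), np.float64(0.0764), np.float64(0.2171), np.float64(0.0783)]
[[0.5736, 0.0532], [0.498, 0.0715], [0.5444, 0.2804], [0.621, 0.2627]] [np.float64(0.2148), np.float64(0.0778), np.float64(0.214), np.float64(0.0786)]
T [[211.1, 230.1], [208.6, 241.4], [109.9, 220.1], [112.6, 209.4]] [[0.4966, 0.0719], [0.4733, 0.0772], [0.5207, 0.2848], [0.5433, 0.2794]]
T [[213.6, 197.4], [207.6, 224.1], [190.1, 220.4], [196.1, 193.6]] [[0.5655, 0.0663], [0.5093, 0.0792], [0.5177, 0.1159], [0.574, 0.1033]]
T [[189.4, 192.4], [183.6, 219.1], [165.9, 215.1], [172.1, 188.6]] [[0.5769, 0.1175], [0.5205, 0.1296], [0.5295, 0.1669], [0.5854, 0.1541]]
T [[165.1, 187.4], [158.9, 213.6], [141.9, 210.1], [148.4, 183.4]] [[0.5883, 0.1689], [0.5329, 0.1817], [0.5408, 0.2176], [0.5974, 0.2046]]
T [[140.9
[... 213 characters left out ...]
], [0.5992, 0.2594], [0.5903, 0.2227], [0.5445, 0.2333]]
S [[354.9, 220.6], [345.6, 235.9], [330.1, 228.1], [339.6, 213.4]] [[0.5409, 0.2192], [0.5878, 0.2085], [0.5793, 0.1722], [0.5326, 0.1828]]
S [[333.4, 210.1], [323.6, 225.1], [309.1, 217.9], [319.1, 203.6]] [[0.5284, 0.1674], [0.5763, 0.1568], [0.568, 0.1214], [0.5211, 0.1322]]
S [[312.6, 200.1], [302.6, 214.6], [288.9, 207.9], [299.1, 194.1]] [[0.5162, 0.1155], [0.5642, 0.1052], [0.5563, 0.0704], [0.5095, 0.081]]
blue [297.375 217.75 ] [ 0.5202 -0.1095] [ 6.2 13.5]
white [333.30480957 216.60171509] [ 0.5215 -0.1851] [102.8  15.4]
red [346.875 216.25 ] [ 0.5218 -0.2137] [ 5.8 14. ]
yellow [371.5   215.375] [ 0.5229 -0.2655] [ 6.5 14.2]
```

```bash
python3 - <<'E'
import cv2
s=cv2.imread('pics/scene0.png')
cv2.imwrite('pics/rs.png',cv2.resize(s[180:260,272:402],None,fx=6,fy=6,interpolation=cv2.INTER_CUBIC))
E
```

```text
(no output)
```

View pics/rs.png

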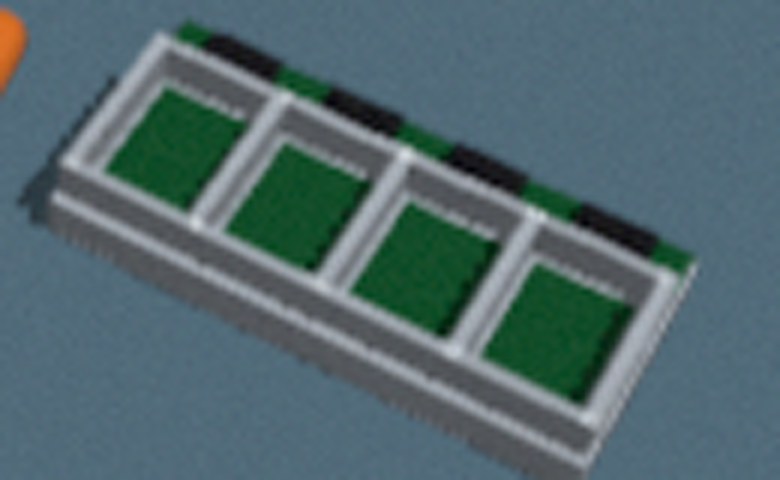

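The rack rim corners in this crop are (300,186), (283,207), (371,250) and (385,225). My mask had picked up about 2 px of side face at the near right. The two views differ by a constant offset of about 3–4 mm in y, so I average them. One check on the pink box behind red and white before reaching.

```bash
python3 - <<'E'
from m import *
T,S=cap('top'),cap('scene')
for c,b,n in((T,(325,115,50,45),'T'),(T,(280,245,40,35),'T'),(T,(330,240,45,35),'T'),(S,(130,185,40,50),'S')):
    im=up(c);h,s,v=[a.astype(int) for a in cv2.split(cv2.cvtColor(im,cv2.COLOR_RGB2HSV))]
    m=roi((h>160)&(h<178)&(s>60)&(s<185)&(v>90),*b); q=dn(quad(big(m)))
    print(n,q.round(1).tolist())
    for z in(.085,.056): print(z,[plane(c,*p,z)[:2].round(3).tolist() for p in q])
C=np.array([[300,185.8],[282.8,206.7],[371.2,250],[385,225]])
D=np.array([[210.4,229.1],[219.1,192.4],[118.6,171.4],[109.4,208.1]])
for a,b in zip(D,C): print(tri(T,a,S,b).round(4))
E
```

```text
T [[366.4, 132.6], [339.4, 155.4], [328.9, 142.4], [356.6, 120.4]]
0.085 [[0.683, -0.245], [0.638, -0.19], [0.665, -0.17], [0.709, -0.227]]
0.056 [[0.691, -0.252], [0.644, -0.195], [0.672, -0.174], [0.717, -0.233]]
T [[313.4, 258.6], [307.9, 273.9], [281.6, 263.6], [287.4, 249.1]]
0.085 [[0.436, -0.132], [0.407, -0.121], [0.427, -0.071], [0.455, -0.082]]
0.056 [[0.435, -0.136], [0.405, -0.124], [0.426, -0.072], [0.455, -0.084]]
T [[368.6, 255.1], [361.9, 270.9], [331.9, 256.9], [339.4, 241.1]]
0.085 [[0.441, -0.239], [0.411, -0.225], [0.439, -0.168], [0.469, -0.184]]
0.056 [[0.441, -0.246], [0.41, -0.231], [0.438, -0.173], [0.469, -0.189]]
S [[165.6, 223.1], [143.9, 228.6], [132.1, 196.6], [156.9, 189.4]]
0.085 [[0.726, -0.143], [0.753, -0.179], [0.688, -0.244], [0.652, -0.204]]
0.056 [[0.709, -0.158], [0.737, -0.194], [0.67, -0.263], [0.632, -0.221]]
[0.4972 0.0751 0.0361]
[0.5725 0.0566 0.0401]
[0.6201 0.2635 0.0433]
[0.5443 0.2814 0.0394]
```

The pink box is clear: its nearest corner is at x 0.64, and the finger backs reach 0.635 well to one side of it. The rack rim measures z ≈ 0.040, and the rack yaw is −0.222. I go to blue first.

Emit:
jog_arm(
  moves=[
    {"dx":0.37,"dy":0.3767,"dz":-0.05,"rz":0.23,"fingers":0.12},
    {"dx":0.37,"dy":0.3767,"dz":-0.05,"rz":0.23,"fingers":0.12},
    {"dx":0.37,"dy":0.3767,"dz":-0.05,"rz":0.23,"fingers":0.12},
    {"dx":0.37,"dy":0.3767,"dz":-0.05,"rz":0.23,"fingers":0.12},
    {"dx":0.37,"dy":0.3767,"dz":-0.05,"rz":0.23,"fingers":0.12},
    {"dx":0.37,"dy":0.3767,"dz":-0.05,"rz":0.23,"fingers":0.12},
    {"dx":0.37,"dy":0.3767,"dz":-0.05,"rz":0.23,"fingers":0.12},
    {"dx":0.37,"dy":0.3767,"dz":-0.05,"rz":0.23,"fingers":0.12},
    {"dx":0.37,"dy":0.3767,"dz":-0.05,"rz":0.23,"fingers":0.12},
    {"dx":0.37,"dy":0.3767,"dz":-0.05,"rz":0.23,"fingers":0.12},
  ],
  grip_force=40,
)

```text
invalid input at $.moves[0]: expected keys dx, dy, dz, rx, ry, rz, fingers
```

Emit:
jog_arm(
  moves=[
    {"dx":0.37,"dy":0.3767,"dz":-0.05,"rx":0,"ry":0,"rz":0.23,"fingers":0.12},
    {"dx":0.37,"dy":0.3767,"dz":-0.05,"rx":0,"ry":0,"rz":0.23,"fingers":0.12},
    {"dx":0.37,"dy":0.3767,"dz":-0.05,"rx":0,"ry":0,"rz":0.23,"fingers":0.12},
    {"dx":0.37,"dy":0.3767,"dz":-0.05,"rx":0,"ry":0,"rz":0.23,"fingers":0.12},
    {"dx":0.37,"dy":0.3767,"dz":-0.05,"rx":0,"ry":0,"rz":0.23,"fingers":0.12},
    {"dx":0.37,"dy":0.3767,"dz":-0.05,"rx":0,"ry":0,"rz":0.23,"fingers":0.12},
    {"dx":0.37,"dy":0.3767,"dz":-0.05,"rx":0,"ry":0,"rz":0.23,"fingers":0.12},
    {"dx":0.37,"dy":0.3767,"dz":-0.05,"rx":0,"ry":0,"rz":0.23,"fingers":0.12},
    {"dx":0.37,"dy":0.3767,"dz":-0.05,"rx":0,"ry":0,"rz":0.23,"fingers":0.12},
    {"dx":0.37,"dy":0.3767,"dz":-0.05,"rx":0,"ry":0,"rz":0.23,"fingers":0.12},
  ],
  grip_force=40,
)

```text
time: 1.33
ee_pos: [0.3493, -0.3339, 0.2278]
orientation: [2.795, 1.434, -0.0]
contact_force: [0.3, 0.2, 1.0]
finger_gap: 0.0777
finger_force: 0.0
```

Emit:
jog_arm(
  moves=[
    {"dx":0.3692,"dy":0.377,"dz":-0.0633,"rx":0,"ry":0,"rz":0.2284,"fingers":0.12},
    {"dx":0.3692,"dy":0.377,"dz":-0.0633,"rx":0,"ry":0,"rz":0.2284,"fingers":0.12},
    {"dx":0.3692,"dy":0.377,"dz":-0.0633,"rx":0,"ry":0,"rz":0.2284,"fingers":0.12},
    {"dx":0.3692,"dy":0.377,"dz":-0.0633,"rx":0,"ry":0,"rz":0.2284,"fingers":0.12},
    {"dx":0.3692,"dy":0.377,"dz":-0.0633,"rx":0,"ry":0,"rz":0.2284,"fingers":0.12},
    {"dx":0.3692,"dy":0.377,"dz":-0.0633,"rx":0,"ry":0,"rz":0.2284,"fingers":0.12},
    {"dx":0.3692,"dy":0.377,"dz":-0.0633,"rx":0,"ry":0,"rz":0.2284,"fingers":0.12},
    {"dx":0.3692,"dy":0.377,"dz":-0.0633,"rx":0,"ry":0,"rz":0.2284,"fingers":0.12},
    {"dx":0.3692,"dy":0.377,"dz":-0.0633,"rx":0,"ry":0,"rz":0.2284,"fingers":0.12},
    {"dx":0.3692,"dy":0.377,"dz":-0.0633,"rx":0,"ry":0,"rz":0.2284,"fingers":0.12},
    {"dx":0.3692,"dy":0.377,"dz":-0.0633,"rx":0,"ry":0,"rz":0.2284,"fingers":0.12},
  ],
)

```text
time: 2.25
ee_pos: [0.5696, -0.1102, 0.1896]
orientation: [-2.119, -2.319, 0.001]
contact_force: [-0.1, -0.1, 0.1]
finger_gap: 0.0777
finger_force: 0.0
```

```bash
python3 - <<'E'
from m import *
for n,b in(('top',(240,120,160,110)),('scene',(120,90,160,120))):
    c=cap(n);x,y,w,h=b; i=cv2.resize(c['color'][y:y+h,x:x+w,::-1],(480,w and 480*h//w),interpolation=cv2.INTER_CUBIC); globals()[n]=i
H=max(len(top),len(scene))
cv2.imwrite('pics/a.png',cv2.resize(np.hstack([np.pad(z,((0,H-len(z)),(0,0),(0,0))) for z in(top,scene)]),None,fx=.83,fy=.83))
s=bot.sense();print(s['ee_pos'],s['orientation'],s['time'])
E
```

```text
[ 0.56943054 -0.11053376  0.18996189] [ 2.12041788e+00  2.31762211e+00 -5.39314425e-04] 2.35
```

View pics/a.png

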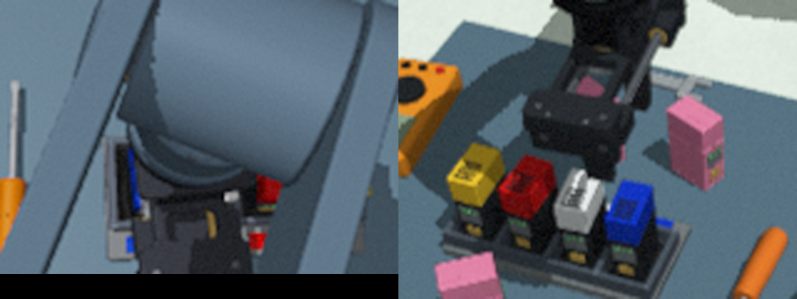

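```bash
python3 - <<'E'
from m import *
c=cap('scene')
for X in([.569,-.11,.19],[.6085,-.107,.171],[.53,-.113,.171],[.57,-.109,.097]): 
    p=proj(c,X); print(p.round(1),((p-[120,90])*3*.83).round())
E
```

```text
[207.4 139.2] [218. 122.]
[201.6 159. ] [203. 172.]
[214.4 133.5] [235. 108.]
[211.6 170.3] [228. 200.]
```

The scene view shows the near fingertip at crop (603,178), against a predicted (601,172), so the arm and camera calibration agree. I descend and close.

Emit:
jog_arm(
  moves=[
    {"dx":0,"dy":0,"dz":-0.05,"rx":0,"ry":0,"rz":0,"fingers":0.12},
    {"dx":0,"dy":0,"dz":-0.1,"rx":0,"ry":0,"rz":0,"fingers":0.12},
    {"dx":0,"dy":0,"dz":-0.15,"rx":0,"ry":0,"rz":0,"fingers":0.12},
    {"dx":0,"dy":0,"dz":-0.19,"rx":0,"ry":0,"rz":0,"fingers":0.12},
    {"dx":0,"dy":0,"dz":-0.205,"rx":0,"ry":0,"rz":0,"fingers":0.12},
    {"dx":0,"dy":0,"dz":-0.205,"rx":0,"ry":0,"rz":0,"fingers":0.12},
    {"dx":0,"dy":0,"dz":-0.205,"rx":0,"ry":0,"rz":0,"fingers":0.7},
    {"dx":0,"dy":0,"dz":-0.205,"rx":0,"ry":0,"rz":0,"fingers":0.7},
    {"dx":0,"dy":0,"dz":-0.205,"rx":0,"ry":0,"rz":0,"fingers":0.7},
    {"dx":0,"dy":0,"dz":-0.205,"rx":0,"ry":0,"rz":0,"fingers":0.7},
    {"dx":0,"dy":0,"dz":-0.205,"rx":0,"ry":0,"rz":0,"fingers":0.7},
    {"dx":0,"dy":0,"dz":-0.205,"rx":0,"ry":0,"rz":0,"fingers":0.7},
  ],
)

```text
time: 3.4
ee_pos: [0.5709, -0.1091, 0.0683]
orientation: [2.116, 2.319, 0.001]
contact_force: [-1.0, 0.4, 5.7]
finger_gap: 0.05
finger_force: 40.0
```

Emit:
jog_arm(
  moves=[
    {"dx":0,"dy":0,"dz":0.02,"rx":0,"ry":0,"rz":0,"fingers":0.7},
    {"dx":0,"dy":0,"dz":0.06,"rx":0,"ry":0,"rz":0,"fingers":0.7},
    {"dx":0,"dy":0,"dz":0.11,"rx":0,"ry":0,"rz":0,"fingers":0.7},
    {"dx":0,"dy":0,"dz":0.16,"rx":0,"ry":0,"rz":0,"fingers":0.7},
    {"dx":0,"dy":0,"dz":0.19,"rx":0,"ry":0,"rz":0,"fingers":0.7},
    {"dx":0,"dy":0,"dz":0.205,"rx":0,"ry":0,"rz":0,"fingers":0.7},
    {"dx":0,"dy":0,"dz":0.205,"rx":0,"ry":0,"rz":0,"fingers":0.7},
  ],
)

```text
time: 3.98
ee_pos: [0.5712, -0.109, 0.1925]
orientation: [2.115, 2.317, 0.002]
contact_force: [0.5, 0.7, -1.8]
finger_gap: 0.0497
finger_force: 40.0
```

Emit:
jog_arm(
  moves=[
    {"dx":-0.003,"dy":0.02,"dz":0,"rx":0,"ry":0,"rz":-0.01,"fingers":0.7},
    {"dx":-0.008,"dy":0.06,"dz":0,"rx":0,"ry":0,"rz":-0.02,"fingers":0.7},
    {"dx":-0.015,"dy":0.11,"dz":0,"rx":0,"ry":0,"rz":-0.035,"fingers":0.7},
    {"dx":-0.023,"dy":0.165,"dz":0,"rx":0,"ry":0,"rz":-0.05,"fingers":0.7},
    {"dx":-0.031,"dy":0.22,"dz":0,"rx":0,"ry":0,"rz":-0.065,"fingers":0.7},
    {"dx":-0.038,"dy":0.27,"dz":0,"rx":0,"ry":0,"rz":-0.08,"fingers":0.7},
    {"dx":-0.043,"dy":0.31,"dz":0,"rx":0,"ry":0,"rz":-0.092,"fingers":0.7},
    {"dx":-0.047,"dy":0.335,"dz":0,"rx":0,"ry":0,"rz":-0.0996,"fingers":0.7},
    {"dx":-0.047,"dy":0.335,"dz":0,"rx":0,"ry":0,"rz":-0.0996,"fingers":0.7},
    {"dx":-0.047,"dy":0.335,"dz":0,"rx":0,"ry":0,"rz":-0.0996,"fingers":0.7},
    {"dx":-0.047,"dy":0.335,"dz":0,"rx":0,"ry":0,"rz":-0.0996,"fingers":0.7},
  ],
)

```text
time: 4.9
ee_pos: [0.5413, 0.0917, 0.1887]
orientation: [-2.452, -1.962, 0.003]
contact_force: [-0.4, 0.4, -2.2]
finger_gap: 0.0495
finger_force: 40.0
```

```bash
python3 - <<'E'
from m import *
for n,b in(('top',(102,130,160,120)),('scene',(250,130,160,120))):
    c=cap(n);x,y,w,h=b; globals()[n]=cv2.resize(c['color'][y:y+h,x:x+w,::-1],(400,300),interpolation=cv2.INTER_CUBIC)
cv2.imwrite('pics/b.png',np.hstack([top,scene]))
s=bot.sense();print(s['ee_pos'],s['orientation'],s['time'],s['finger_gap'])
E
```

```text
[0.54176248 0.09123593 0.18913999] [-2.45422528e+00 -1.96059362e+00  1.40435477e-03] 5.0 0.04981085456940734
```

View pics/b.png

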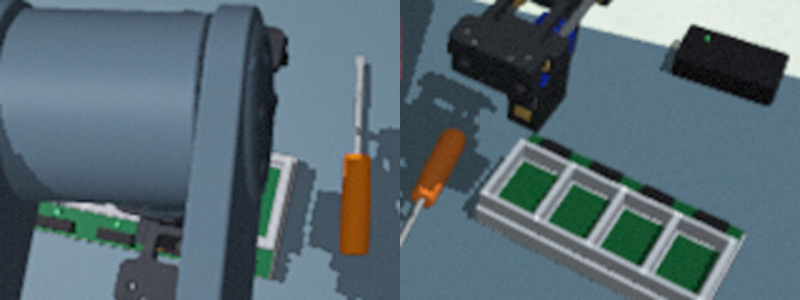

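Blue hangs upright from the gripper at right-crop (525,105), heading for the right-end pocket. I lower it slowly.

Emit:
jog_arm(
  moves=[
    {"dx":0,"dy":0,"dz":-0.02,"rx":0,"ry":0,"rz":0,"fingers":0.7},
    {"dx":0,"dy":0,"dz":-0.05,"rx":0,"ry":0,"rz":0,"fingers":0.7},
    {"dx":0,"dy":0,"dz":-0.08,"rx":0,"ry":0,"rz":0,"fingers":0.7},
    {"dx":0,"dy":0,"dz":-0.11,"rx":0,"ry":0,"rz":0,"fingers":0.7},
    {"dx":0,"dy":0,"dz":-0.135,"rx":0,"ry":0,"rz":0,"fingers":0.7},
    {"dx":0,"dy":0,"dz":-0.155,"rx":0,"ry":0,"rz":0,"fingers":0.7},
    {"dx":0,"dy":0,"dz":-0.17,"rx":0,"ry":0,"rz":0,"fingers":0.7},
    {"dx":0,"dy":0,"dz":-0.18,"rx":0,"ry":0,"rz":0,"fingers":0.7},
    {"dx":0,"dy":0,"dz":-0.183,"rx":0,"ry":0,"rz":0,"fingers":0.7},
    {"dx":0,"dy":0,"dz":-0.185,"rx":0,"ry":0,"rz":0,"fingers":0.7},
    {"dx":0,"dy":0,"dz":-0.185,"rx":0,"ry":0,"rz":0,"fingers":0.7},
    {"dx":0,"dy":0,"dz":-0.185,"rx":0,"ry":0,"rz":0,"fingers":0.7},
  ],
)

```text
time: 6.0
ee_pos: [0.5425, 0.0923, 0.0795]
orientation: [2.453, 1.961, 0.002]
contact_force: [-0.6, -0.1, -1.9]
finger_gap: 0.0499
finger_force: 40.0
```

```bash
python3 - <<'E'
from m import *
for n,b in(('top',(102,130,160,120)),('scene',(250,130,160,120))):
    c=cap(n);x,y,w,h=b; globals()[n]=cv2.resize(c['color'][y:y+h,x:x+w,::-1],(400,300),interpolation=cv2.INTER_CUBIC)
cv2.imwrite('pics/c.png',np.hstack([top,scene]))
s=bot.sense();print(s['ee_pos'],s['contact_force'],s['torque'],s['time'],s['finger_gap'])
E
```

```text
[0.54238299 0.09233128 0.07947745] [-0.16735847  0.39939272 -2.44530415] [-0.05618758 -0.10019811 -0.00775024] 6.1 0.049762382730839806
```

View pics/c.png

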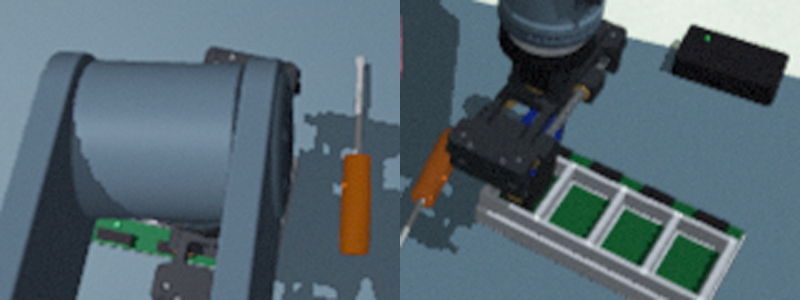

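Blue is inside the right-end pocket, but the wrist still carries its weight. I lower a little more until contact.

Emit:
jog_arm(
  moves=[
    {"dx":0,"dy":0,"dz":-0.002,"rx":0,"ry":0,"rz":0,"fingers":0.7},
    {"dx":0,"dy":0,"dz":-0.003,"rx":0,"ry":0,"rz":0,"fingers":0.7},
    {"dx":0,"dy":0,"dz":-0.003,"rx":0,"ry":0,"rz":0,"fingers":0.7},
  ],
)

```text
time: 6.35
ee_pos: [0.5425, 0.0924, 0.0783]
orientation: [2.453, 1.962, 0.002]
contact_force: [-1.4, 0.4, 7.6]
finger_gap: 0.0501
finger_force: 40.0
```

Emit:
jog_arm(
  moves=[
    {"dx":0,"dy":0,"dz":0,"rx":0,"ry":0,"rz":0,"fingers":0.12},
    {"dx":0,"dy":0,"dz":0,"rx":0,"ry":0,"rz":0,"fingers":0.12},
    {"dx":0,"dy":0,"dz":0,"rx":0,"ry":0,"rz":0,"fingers":0.12},
    {"dx":0,"dy":0,"dz":0,"rx":0,"ry":0,"rz":0,"fingers":0.12},
    {"dx":0,"dy":0,"dz":0,"rx":0,"ry":0,"rz":0,"fingers":0.12},
    {"dx":0,"dy":0,"dz":0.04,"rx":0,"ry":0,"rz":0,"fingers":0.12},
    {"dx":0,"dy":0,"dz":0.09,"rx":0,"ry":0,"rz":0,"fingers":0.12},
    {"dx":0,"dy":0,"dz":0.14,"rx":0,"ry":0,"rz":0,"fingers":0.12},
    {"dx":0,"dy":0,"dz":0.188,"rx":0,"ry":0,"rz":0,"fingers":0.12},
    {"dx":0,"dy":0,"dz":0.188,"rx":0,"ry":0,"rz":0,"fingers":0.12},
  ],
)

```text
time: 7.18
ee_pos: [0.5454, 0.0922, 0.1961]
orientation: [2.448, 1.958, 0.012]
contact_force: [0.6, -0.1, 1.5]
finger_gap: 0.0774
finger_force: 0.0
```

Emit:
jog_arm(
  moves=[
    {"dx":0.01,"dy":-0.06,"dz":0,"rx":0,"ry":0,"rz":0.02,"fingers":0.12},
    {"dx":0.02,"dy":-0.12,"dz":0,"rx":0,"ry":0,"rz":0.04,"fingers":0.12},
    {"dx":0.03,"dy":-0.18,"dz":0,"rx":0,"ry":0,"rz":0.06,"fingers":0.12},
    {"dx":0.035,"dy":-0.24,"dz":0,"rx":0,"ry":0,"rz":0.07,"fingers":0.12},
    {"dx":0.04,"dy":-0.3,"dz":0,"rx":0,"ry":0,"rz":0.08,"fingers":0.12},
    {"dx":0.045,"dy":-0.36,"dz":0,"rx":0,"ry":0,"rz":0.1,"fingers":0.12},
    {"dx":0.0512,"dy":-0.4,"dz":0,"rx":0,"ry":0,"rz":0.1066,"fingers":0.12},
    {"dx":0.0512,"dy":-0.416,"dz":0,"rx":0,"ry":0,"rz":0.1066,"fingers":0.12},
    {"dx":0.0512,"dy":-0.416,"dz":0,"rx":0,"ry":0,"rz":0.1066,"fingers":0.12},
    {"dx":0.0512,"dy":-0.416,"dz":0,"rx":0,"ry":0,"rz":0.1066,"fingers":0.12},
  ],
)

```text
time: 8.02
ee_pos: [0.5721, -0.1568, 0.189]
orientation: [-2.093, -2.341, -0.0]
contact_force: [-0.3, 0.6, -0.6]
finger_gap: 0.0779
finger_force: 0.0
```

```bash
python3 - <<'E'
from m import *
for n,b in(('top',(102,150,160,120)),('scene',(250,130,160,120))):
    c=cap(n);x,y,w,h=b; globals()[n]=cv2.resize(c['color'][y:y+h,x:x+w,::-1],(400,300),interpolation=cv2.INTER_CUBIC)
cv2.imwrite('pics/d.png',np.hstack([top,scene]))
s=bot.sense();print(s['ee_pos'],s['orientation'],s['time'])
T=cap('top');im=up(T);V=cv2.cvtColor(im,cv2.COLOR_RGB2GRAY)
m=roi(hue(im,'blue')&(V>40),185,150,60,80);q=dn(quad(big(m)));P=np.array([plane(T,*p,.107) for p in q]);print(q,P.mean(0)+[.001,.0018,0],P[:,:2].round(4))
E
```

```text
[ 0.57226928 -0.15565672  0.18932652] [-2.09054574e+00 -2.34349973e+00 -2.07938381e-04] 8.1167
[[207.125 194.375]
 [201.125 219.875]
 [186.625 216.625]
 [192.625 191.125]] [0.54166283 0.09209932 0.107     ] [[0.5617 0.0706]
 [0.5129 0.0822]
 [0.5195 0.1099]
 [0.5685 0.0985]]
```

View pics/d.png

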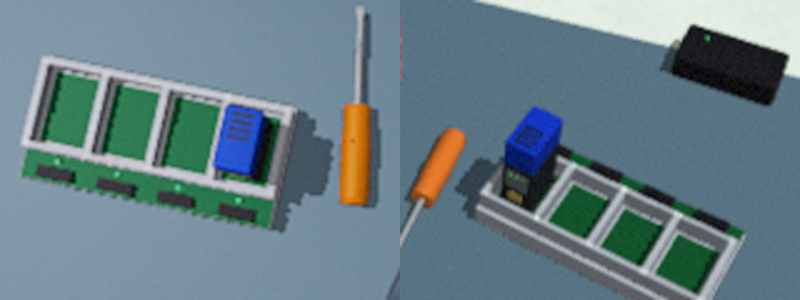

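Blue stands upright in the right-end pocket at left-crop (240,145), measured at (0.542, 0.092) against a target of (0.542, 0.092). I pick white.

Emit:
jog_arm(
  moves=[
    {"dx":0,"dy":0,"dz":-0.05,"rx":0,"ry":0,"rz":0,"fingers":0.12},
    {"dx":0,"dy":0,"dz":-0.1,"rx":0,"ry":0,"rz":0,"fingers":0.12},
    {"dx":0,"dy":0,"dz":-0.15,"rx":0,"ry":0,"rz":0,"fingers":0.12},
    {"dx":0,"dy":0,"dz":-0.19,"rx":0,"ry":0,"rz":0,"fingers":0.12},
    {"dx":0,"dy":0,"dz":-0.205,"rx":0,"ry":0,"rz":0,"fingers":0.12},
    {"dx":0,"dy":0,"dz":-0.205,"rx":0,"ry":0,"rz":0,"fingers":0.12},
    {"dx":0,"dy":0,"dz":-0.205,"rx":0,"ry":0,"rz":0,"fingers":0.7},
    {"dx":0,"dy":0,"dz":-0.205,"rx":0,"ry":0,"rz":0,"fingers":0.7},
    {"dx":0,"dy":0,"dz":-0.205,"rx":0,"ry":0,"rz":0,"fingers":0.7},
    {"dx":0,"dy":0,"dz":-0.205,"rx":0,"ry":0,"rz":0,"fingers":0.7},
    {"dx":0,"dy":0,"dz":-0.205,"rx":0,"ry":0,"rz":0,"fingers":0.7},
    {"dx":0,"dy":0,"dz":-0.205,"rx":0,"ry":0,"rz":0,"fingers":0.7},
  ],
)

```text
time: 9.17
ee_pos: [0.5734, -0.1577, 0.0682]
orientation: [2.091, 2.342, 0.001]
contact_force: [-1.1, 1.5, 7.2]
finger_gap: 0.0499
finger_force: 40.0
```

Emit:
jog_arm(
  moves=[
    {"dx":0,"dy":0,"dz":0.02,"rx":0,"ry":0,"rz":0,"fingers":0.7},
    {"dx":0,"dy":0,"dz":0.06,"rx":0,"ry":0,"rz":0,"fingers":0.7},
    {"dx":0,"dy":0,"dz":0.11,"rx":0,"ry":0,"rz":0,"fingers":0.7},
    {"dx":0,"dy":0,"dz":0.16,"rx":0,"ry":0,"rz":0,"fingers":0.7},
    {"dx":0,"dy":0,"dz":0.2,"rx":0,"ry":0,"rz":0,"fingers":0.7},
    {"dx":0,"dy":0,"dz":0.2217,"rx":0,"ry":0,"rz":0,"fingers":0.7},
    {"dx":0,"dy":0,"dz":0.2217,"rx":0,"ry":0,"rz":0,"fingers":0.7},
  ],
)

```text
time: 9.75
ee_pos: [0.5742, -0.1581, 0.2037]
orientation: [2.088, 2.339, 0.003]
contact_force: [1.0, -0.5, -2.4]
finger_gap: 0.0495
finger_force: 40.0
```

Emit:
jog_arm(
  moves=[
    {"dx":-0.002,"dy":0.02,"dz":0,"rx":0,"ry":0,"rz":-0.005,"fingers":0.7},
    {"dx":-0.004,"dy":0.06,"dz":0,"rx":0,"ry":0,"rz":-0.015,"fingers":0.7},
    {"dx":-0.007,"dy":0.115,"dz":0,"rx":0,"ry":0,"rz":-0.025,"fingers":0.7},
    {"dx":-0.011,"dy":0.175,"dz":0,"rx":0,"ry":0,"rz":-0.037,"fingers":0.7},
    {"dx":-0.015,"dy":0.24,"dz":0,"rx":0,"ry":0,"rz":-0.05,"fingers":0.7},
    {"dx":-0.019,"dy":0.305,"dz":0,"rx":0,"ry":0,"rz":-0.065,"fingers":0.7},
    {"dx":-0.023,"dy":0.37,"dz":0,"rx":0,"ry":0,"rz":-0.08,"fingers":0.7},
    {"dx":-0.027,"dy":0.425,"dz":0,"rx":0,"ry":0,"rz":-0.092,"fingers":0.7},
    {"dx":-0.03,"dy":0.47,"dz":0,"rx":0,"ry":0,"rz":-0.1,"fingers":0.7},
    {"dx":-0.032,"dy":0.5008,"dz":0,"rx":0,"ry":0,"rz":-0.1066,"fingers":0.7},
    {"dx":-0.032,"dy":0.5008,"dz":0,"rx":0,"ry":0,"rz":-0.1066,"fingers":0.7},
    {"dx":-0.032,"dy":0.5008,"dz":0,"rx":0,"ry":0,"rz":-0.1066,"fingers":0.7},
  ],
)

```text
time: 10.75
ee_pos: [0.5521, 0.1438, 0.1979]
orientation: [-2.45, -1.964, 0.004]
contact_force: [-0.5, 0.2, -2.4]
finger_gap: 0.0499
finger_force: 40.0
```

Emit:
jog_arm(
  moves=[
    {"dx":0,"dy":0,"dz":-0.02,"rx":0,"ry":0,"rz":0,"fingers":0.7},
    {"dx":0,"dy":0,"dz":-0.05,"rx":0,"ry":0,"rz":0,"fingers":0.7},
    {"dx":0,"dy":0,"dz":-0.085,"rx":0,"ry":0,"rz":0,"fingers":0.7},
    {"dx":0,"dy":0,"dz":-0.12,"rx":0,"ry":0,"rz":0,"fingers":0.7},
    {"dx":0,"dy":0,"dz":-0.15,"rx":0,"ry":0,"rz":0,"fingers":0.7},
    {"dx":0,"dy":0,"dz":-0.173,"rx":0,"ry":0,"rz":0,"fingers":0.7},
    {"dx":0,"dy":0,"dz":-0.188,"rx":0,"ry":0,"rz":0,"fingers":0.7},
    {"dx":0,"dy":0,"dz":-0.197,"rx":0,"ry":0,"rz":0,"fingers":0.7},
    {"dx":0,"dy":0,"dz":-0.201,"rx":0,"ry":0,"rz":0,"fingers":0.7},
    {"dx":0,"dy":0,"dz":-0.203,"rx":0,"ry":0,"rz":0,"fingers":0.7},
    {"dx":0,"dy":0,"dz":-0.2047,"rx":0,"ry":0,"rz":0,"fingers":0.7},
    {"dx":0,"dy":0,"dz":-0.2047,"rx":0,"ry":0,"rz":0,"fingers":0.7},
  ],
)

```text
time: 11.75
ee_pos: [0.5537, 0.1425, 0.0783]
orientation: [2.453, 1.961, 0.0]
contact_force: [-3.1, -1.2, 3.0]
finger_gap: 0.0497
finger_force: 40.0
```

White is on the floor of its pocket. I release and rise.

Emit:
jog_arm(
  moves=[
    {"dx":0,"dy":0,"dz":0,"rx":0,"ry":0,"rz":0,"fingers":0.12},
    {"dx":0,"dy":0,"dz":0,"rx":0,"ry":0,"rz":0,"fingers":0.12},
    {"dx":0,"dy":0,"dz":0,"rx":0,"ry":0,"rz":0,"fingers":0.12},
    {"dx":0,"dy":0,"dz":0,"rx":0,"ry":0,"rz":0,"fingers":0.12},
    {"dx":0,"dy":0,"dz":0,"rx":0,"ry":0,"rz":0,"fingers":0.12},
    {"dx":0,"dy":0,"dz":0.04,"rx":0,"ry":0,"rz":0,"fingers":0.12},
    {"dx":0,"dy":0,"dz":0.09,"rx":0,"ry":0,"rz":0,"fingers":0.12},
    {"dx":0,"dy":0,"dz":0.14,"rx":0,"ry":0,"rz":0,"fingers":0.12},
    {"dx":0,"dy":0,"dz":0.188,"rx":0,"ry":0,"rz":0,"fingers":0.12},
    {"dx":0,"dy":0,"dz":0.188,"rx":0,"ry":0,"rz":0,"fingers":0.12},
  ],
)

```text
time: 12.58
ee_pos: [0.557, 0.1435, 0.1964]
orientation: [2.449, 1.958, 0.014]
contact_force: [0.9, -0.4, 0.3]
finger_gap: 0.0778
finger_force: 0.0
```

Emit:
jog_arm(
  moves=[
    {"dx":0.003,"dy":-0.05,"dz":0,"rx":0,"ry":0,"rz":0.005,"fingers":0.12},
    {"dx":0.006,"dy":-0.11,"dz":0,"rx":0,"ry":0,"rz":0.01,"fingers":0.12},
    {"dx":0.01,"dy":-0.175,"dz":0,"rx":0,"ry":0,"rz":0.016,"fingers":0.12},
    {"dx":0.013,"dy":-0.24,"dz":0,"rx":0,"ry":0,"rz":0.022,"fingers":0.12},
    {"dx":0.017,"dy":-0.305,"dz":0,"rx":0,"ry":0,"rz":0.028,"fingers":0.12},
    {"dx":0.02,"dy":-0.37,"dz":0,"rx":0,"ry":0,"rz":0.034,"fingers":0.12},
    {"dx":0.024,"dy":-0.435,"dz":0,"rx":0,"ry":0,"rz":0.04,"fingers":0.12},
    {"dx":0.028,"dy":-0.5,"dz":0,"rx":0,"ry":0,"rz":0.047,"fingers":0.12},
    {"dx":0.031,"dy":-0.555,"dz":0,"rx":0,"ry":0,"rz":0.052,"fingers":0.12},
    {"dx":0.0325,"dy":-0.5888,"dz":0,"rx":0,"ry":0,"rz":0.0551,"fingers":0.12},
    {"dx":0.0325,"dy":-0.5888,"dz":0,"rx":0,"ry":0,"rz":0.0551,"fingers":0.12},
    {"dx":0.0325,"dy":-0.5888,"dz":0,"rx":0,"ry":0,"rz":0.0551,"fingers":0.12},
  ],
)

```text
time: 13.58
ee_pos: [0.5724, -0.2109, 0.1889]
orientation: [-2.277, -2.163, -0.0]
contact_force: [-0.2, -1.2, -0.5]
finger_gap: 0.078
finger_force: 0.0
```

```bash
python3 - <<'E'
from m import *
T=cap('top');im=up(T);V=cv2.cvtColor(im,cv2.COLOR_RGB2GRAY)
o=[]
for n,b in(('top',(102,150,160,120)),('scene',(130,110,160,120))):
    c=T if n=='top' else cap(n);x,y,w,h=b; o.append(cv2.resize(c['color'][y:y+h,x:x+w,::-1],(400,300),interpolation=cv2.INTER_CUBIC))
cv2.imwrite('pics/e.png',np.hstack(o))
s=bot.sense();print(s['ee_pos'],s['time'])
S=cap('scene');im=up(S)
for k in('red','yellow'):
    cn=big(roi(hue(im,k),130,140,90,60)); x,y,w,h=cv2.boundingRect(cn); print(k,dn([x,y]),dn([x+w,y+h]))
E
```

```text
[ 0.5725491  -0.20892915  0.18906796] 13.6833
red [159.375 152.375] [182.375 177.625]
yellow [139.375 148.875] [162.375 172.625]
```

View pics/e.png

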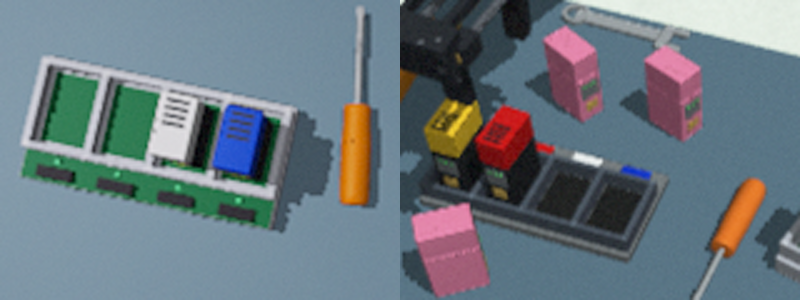

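White stands in the second pocket at left-crop (177,130), beside blue. Red and yellow are untouched. The near finger appears at right-crop (460,85), so I check it against its projection.

```bash
python3 - <<'E'
from m import *
c=cap('scene')
for X in([.6115,-.2108,.171],[.5733,-.2102,.097],[.576,-.2622,.097]): 
    p=proj(c,X); print(p.round(1),((p-[130,110])*2.5+[400,0]).round())
E
```

```text
[155.6 147.9] [464.  95.]
[170.1 160.2] [500. 126.]
[149.3 155.5] [448. 114.]
```

The projection gives (464,95), which matches what I see. I grasp red.

Emit:
jog_arm(
  moves=[
    {"dx":0,"dy":0,"dz":-0.05,"rx":0,"ry":0,"rz":0,"fingers":0.12},
    {"dx":0,"dy":0,"dz":-0.1,"rx":0,"ry":0,"rz":0,"fingers":0.12},
    {"dx":0,"dy":0,"dz":-0.15,"rx":0,"ry":0,"rz":0,"fingers":0.12},
    {"dx":0,"dy":0,"dz":-0.19,"rx":0,"ry":0,"rz":0,"fingers":0.12},
    {"dx":0,"dy":0,"dz":-0.205,"rx":0,"ry":0,"rz":0,"fingers":0.12},
    {"dx":0,"dy":0,"dz":-0.205,"rx":0,"ry":0,"rz":0,"fingers":0.12},
    {"dx":0,"dy":0,"dz":-0.205,"rx":0,"ry":0,"rz":0,"fingers":0.7},
    {"dx":0,"dy":0,"dz":-0.205,"rx":0,"ry":0,"rz":0,"fingers":0.7},
    {"dx":0,"dy":0,"dz":-0.205,"rx":0,"ry":0,"rz":0,"fingers":0.7},
    {"dx":0,"dy":0,"dz":-0.205,"rx":0,"ry":0,"rz":0,"fingers":0.7},
    {"dx":0,"dy":0,"dz":-0.205,"rx":0,"ry":0,"rz":0,"fingers":0.7},
    {"dx":0,"dy":0,"dz":-0.205,"rx":0,"ry":0,"rz":0,"fingers":0.7},
  ],
)

```text
time: 14.78
ee_pos: [0.5737, -0.2106, 0.0683]
orientation: [2.273, 2.165, 0.001]
contact_force: [-0.6, 0.3, 6.3]
finger_gap: 0.0495
finger_force: 40.0
```

Emit:
jog_arm(
  moves=[
    {"dx":0,"dy":0,"dz":0.02,"rx":0,"ry":0,"rz":0,"fingers":0.7},
    {"dx":0,"dy":0,"dz":0.06,"rx":0,"ry":0,"rz":0,"fingers":0.7},
    {"dx":0,"dy":0,"dz":0.11,"rx":0,"ry":0,"rz":0,"fingers":0.7},
    {"dx":0,"dy":0,"dz":0.16,"rx":0,"ry":0,"rz":0,"fingers":0.7},
    {"dx":0,"dy":0,"dz":0.2,"rx":0,"ry":0,"rz":0,"fingers":0.7},
    {"dx":0,"dy":0,"dz":0.2217,"rx":0,"ry":0,"rz":0,"fingers":0.7},
    {"dx":0,"dy":0,"dz":0.2217,"rx":0,"ry":0,"rz":0,"fingers":0.7},
  ],
)

```text
time: 15.37
ee_pos: [0.5744, -0.211, 0.2038]
orientation: [2.27, 2.163, 0.003]
contact_force: [0.8, 0.5, -1.4]
finger_gap: 0.0496
finger_force: 40.0
```

Emit:
jog_arm(
  moves=[
    {"dx":0,"dy":0.02,"dz":0,"rx":0,"ry":0,"rz":-0.003,"fingers":0.7},
    {"dx":-0.001,"dy":0.06,"dz":0,"rx":0,"ry":0,"rz":-0.006,"fingers":0.7},
    {"dx":-0.002,"dy":0.115,"dz":0,"rx":0,"ry":0,"rz":-0.01,"fingers":0.7},
    {"dx":-0.003,"dy":0.18,"dz":0,"rx":0,"ry":0,"rz":-0.015,"fingers":0.7},
    {"dx":-0.005,"dy":0.245,"dz":0,"rx":0,"ry":0,"rz":-0.02,"fingers":0.7},
    {"dx":-0.006,"dy":0.31,"dz":0,"rx":0,"ry":0,"rz":-0.026,"fingers":0.7},
    {"dx":-0.008,"dy":0.375,"dz":0,"rx":0,"ry":0,"rz":-0.032,"fingers":0.7},
    {"dx":-0.009,"dy":0.44,"dz":0,"rx":0,"ry":0,"rz":-0.038,"fingers":0.7},
    {"dx":-0.01,"dy":0.505,"dz":0,"rx":0,"ry":0,"rz":-0.044,"fingers":0.7},
    {"dx":-0.012,"dy":0.565,"dz":0,"rx":0,"ry":0,"rz":-0.05,"fingers":0.7},
    {"dx":-0.013,"dy":0.61,"dz":0,"rx":0,"ry":0,"rz":-0.053,"fingers":0.7},
    {"dx":-0.0135,"dy":0.645,"dz":0,"rx":0,"ry":0,"rz":-0.0551,"fingers":0.7},
  ],
)

```text
time: 16.37
ee_pos: [0.5629, 0.1794, 0.1974]
orientation: [-2.45, -1.962, 0.004]
contact_force: [-0.5, -0.4, -2.0]
finger_gap: 0.05
finger_force: 40.0
```

Emit:
jog_arm(
  moves=[
    {"dx":0,"dy":0.02,"dz":0,"rx":0,"ry":0,"rz":0,"fingers":0.7},
    {"dx":0,"dy":0.0285,"dz":0,"rx":0,"ry":0,"rz":0,"fingers":0.7},
    {"dx":0,"dy":0.0285,"dz":0,"rx":0,"ry":0,"rz":0,"fingers":0.7},
    {"dx":0,"dy":0.0285,"dz":0,"rx":0,"ry":0,"rz":0,"fingers":0.7},
    {"dx":0,"dy":0.0285,"dz":0,"rx":0,"ry":0,"rz":0,"fingers":0.7},
  ],
)

```text
time: 16.78
ee_pos: [0.5649, 0.1926, 0.1994]
orientation: [2.455, 1.96, -0.001]
contact_force: [-0.6, -0.4, -2.9]
finger_gap: 0.0498
finger_force: 40.0
```

Emit:
jog_arm(
  moves=[
    {"dx":0,"dy":0,"dz":-0.02,"rx":0,"ry":0,"rz":0,"fingers":0.7},
    {"dx":0,"dy":0,"dz":-0.05,"rx":0,"ry":0,"rz":0,"fingers":0.7},
    {"dx":0,"dy":0,"dz":-0.085,"rx":0,"ry":0,"rz":0,"fingers":0.7},
    {"dx":0,"dy":0,"dz":-0.12,"rx":0,"ry":0,"rz":0,"fingers":0.7},
    {"dx":0,"dy":0,"dz":-0.15,"rx":0,"ry":0,"rz":0,"fingers":0.7},
    {"dx":0,"dy":0,"dz":-0.173,"rx":0,"ry":0,"rz":0,"fingers":0.7},
    {"dx":0,"dy":0,"dz":-0.188,"rx":0,"ry":0,"rz":0,"fingers":0.7},
    {"dx":0,"dy":0,"dz":-0.197,"rx":0,"ry":0,"rz":0,"fingers":0.7},
    {"dx":0,"dy":0,"dz":-0.201,"rx":0,"ry":0,"rz":0,"fingers":0.7},
    {"dx":0,"dy":0,"dz":-0.203,"rx":0,"ry":0,"rz":0,"fingers":0.7},
    {"dx":0,"dy":0,"dz":-0.2047,"rx":0,"ry":0,"rz":0,"fingers":0.7},
    {"dx":0,"dy":0,"dz":-0.2047,"rx":0,"ry":0,"rz":0,"fingers":0.7},
  ],
)

```text
time: 17.78
ee_pos: [0.5654, 0.1939, 0.0783]
orientation: [2.453, 1.961, 0.002]
contact_force: [-3.1, -1.1, 3.1]
finger_gap: 0.0498
finger_force: 40.0
```

Red is in contact with the floor, with the same signature as white. I release and rise.

Emit:
jog_arm(
  moves=[
    {"dx":0,"dy":0,"dz":0,"rx":0,"ry":0,"rz":0,"fingers":0.12},
    {"dx":0,"dy":0,"dz":0,"rx":0,"ry":0,"rz":0,"fingers":0.12},
    {"dx":0,"dy":0,"dz":0,"rx":0,"ry":0,"rz":0,"fingers":0.12},
    {"dx":0,"dy":0,"dz":0,"rx":0,"ry":0,"rz":0,"fingers":0.12},
    {"dx":0,"dy":0,"dz":0,"rx":0,"ry":0,"rz":0,"fingers":0.12},
    {"dx":0,"dy":0,"dz":0.04,"rx":0,"ry":0,"rz":0,"fingers":0.12},
    {"dx":0,"dy":0,"dz":0.09,"rx":0,"ry":0,"rz":0,"fingers":0.12},
    {"dx":0,"dy":0,"dz":0.14,"rx":0,"ry":0,"rz":0,"fingers":0.12},
    {"dx":0,"dy":0,"dz":0.188,"rx":0,"ry":0,"rz":0,"fingers":0.12},
    {"dx":0,"dy":0,"dz":0.188,"rx":0,"ry":0,"rz":0,"fingers":0.12},
  ],
)

```text
time: 18.62
ee_pos: [0.5684, 0.1947, 0.1966]
orientation: [2.449, 1.959, 0.015]
contact_force: [1.5, -0.4, 1.3]
finger_gap: 0.0774
finger_force: 0.0
```

Emit:
jog_arm(
  moves=[
    {"dx":0.001,"dy":-0.04,"dz":0,"rx":0,"ry":0,"rz":0.005,"fingers":0.12},
    {"dx":0.002,"dy":-0.1,"dz":0,"rx":0,"ry":0,"rz":0.01,"fingers":0.12},
    {"dx":0.004,"dy":-0.165,"dz":0,"rx":0,"ry":0,"rz":0.017,"fingers":0.12},
    {"dx":0.005,"dy":-0.23,"dz":0,"rx":0,"ry":0,"rz":0.024,"fingers":0.12},
    {"dx":0.007,"dy":-0.295,"dz":0,"rx":0,"ry":0,"rz":0.031,"fingers":0.12},
    {"dx":0.008,"dy":-0.36,"dz":0,"rx":0,"ry":0,"rz":0.038,"fingers":0.12},
    {"dx":0.01,"dy":-0.425,"dz":0,"rx":0,"ry":0,"rz":0.045,"fingers":0.12},
    {"dx":0.012,"dy":-0.49,"dz":0,"rx":0,"ry":0,"rz":0.052,"fingers":0.12},
    {"dx":0.013,"dy":-0.555,"dz":0,"rx":0,"ry":0,"rz":0.058,"fingers":0.12},
    {"dx":0.015,"dy":-0.62,"dz":0,"rx":0,"ry":0,"rz":0.065,"fingers":0.12},
    {"dx":0.017,"dy":-0.68,"dz":0,"rx":0,"ry":0,"rz":0.072,"fingers":0.12},
    {"dx":0.018,"dy":-0.72,"dz":0,"rx":0,"ry":0,"rz":0.0764,"fingers":0.12},
  ],
)

```text
time: 19.62
ee_pos: [0.5751, -0.2415, 0.1892]
orientation: [2.202, 2.24, -0.001]
contact_force: [0.2, 0.6, 0.2]
finger_gap: 0.0777
finger_force: 0.0
```

Emit:
jog_arm(
  moves=[
    {"dx":0,"dy":-0.03,"dz":0,"rx":0,"ry":0,"rz":0,"fingers":0.12},
    {"dx":0,"dy":-0.0402,"dz":0,"rx":0,"ry":0,"rz":0,"fingers":0.12},
    {"dx":0,"dy":-0.0402,"dz":0,"rx":0,"ry":0,"rz":0,"fingers":0.12},
    {"dx":0,"dy":-0.0402,"dz":0,"rx":0,"ry":0,"rz":0,"fingers":0.12},
  ],
)

```text
time: 19.95
ee_pos: [0.5754, -0.261, 0.1892]
orientation: [-2.2, -2.241, -0.001]
contact_force: [-0.7, -0.2, 0.5]
finger_gap: 0.0776
finger_force: 0.0
```

```bash
python3 - <<'E'
from m import *
o=[];T,S=cap('top'),cap('scene')
for c,b in((T,(102,150,160,120)),(S,(100,100,160,120))):
    x,y,w,h=b; o.append(cv2.resize(c['color'][y:y+h,x:x+w,::-1],(400,300),interpolation=cv2.INTER_CUBIC))
cv2.imwrite('pics/f.png',np.hstack(o))
im=up(S);cn=big(roi(hue(im,'yellow'),130,140,90,60)); x,y,w,h=cv2.boundingRect(cn); print(dn([x,y]),dn([x+w,y+h]))
print(bot.sense()['ee_pos'], ((proj(S,[.615,-.261,.171])-[100,100])*2.5+[400,0]).round())
E
```

```text
[139.625 147.625] [162.125 172.875]
[ 0.5756892  -0.26031857  0.18955572] [484. 108.]
```

View pics/f.png

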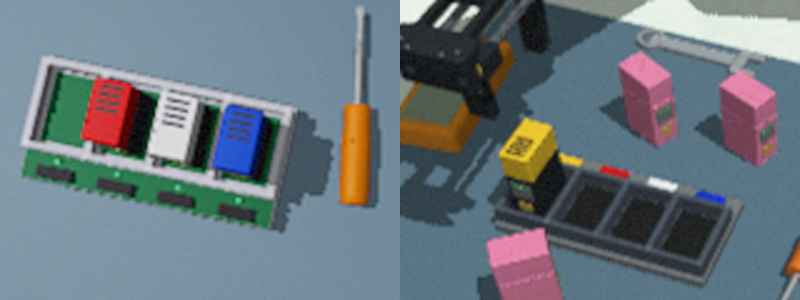

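Red, white and blue stand in their pockets. Yellow has not moved, at right-crop (525,150), and the near finger at (483,105) matches the prediction. I pick yellow.

Emit:
jog_arm(
  moves=[
    {"dx":0,"dy":0,"dz":-0.05,"rx":0,"ry":0,"rz":0,"fingers":0.12},
    {"dx":0,"dy":0,"dz":-0.1,"rx":0,"ry":0,"rz":0,"fingers":0.12},
    {"dx":0,"dy":0,"dz":-0.15,"rx":0,"ry":0,"rz":0,"fingers":0.12},
    {"dx":0,"dy":0,"dz":-0.19,"rx":0,"ry":0,"rz":0,"fingers":0.12},
    {"dx":0,"dy":0,"dz":-0.205,"rx":0,"ry":0,"rz":0,"fingers":0.12},
    {"dx":0,"dy":0,"dz":-0.205,"rx":0,"ry":0,"rz":0,"fingers":0.12},
    {"dx":0,"dy":0,"dz":-0.205,"rx":0,"ry":0,"rz":0,"fingers":0.7},
    {"dx":0,"dy":0,"dz":-0.205,"rx":0,"ry":0,"rz":0,"fingers":0.7},
    {"dx":0,"dy":0,"dz":-0.205,"rx":0,"ry":0,"rz":0,"fingers":0.7},
    {"dx":0,"dy":0,"dz":-0.205,"rx":0,"ry":0,"rz":0,"fingers":0.7},
    {"dx":0,"dy":0,"dz":-0.205,"rx":0,"ry":0,"rz":0,"fingers":0.7},
    {"dx":0,"dy":0,"dz":-0.205,"rx":0,"ry":0,"rz":0,"fingers":0.7},
  ],
)

```text
time: 21.05
ee_pos: [0.5764, -0.2627, 0.0684]
orientation: [2.2, 2.24, 0.001]
contact_force: [-1.2, 0.7, 6.3]
finger_gap: 0.0497
finger_force: 39.9
```

Emit:
jog_arm(
  moves=[
    {"dx":0,"dy":0,"dz":0.02,"rx":0,"ry":0,"rz":0,"fingers":0.7},
    {"dx":0,"dy":0,"dz":0.06,"rx":0,"ry":0,"rz":0,"fingers":0.7},
    {"dx":0,"dy":0,"dz":0.11,"rx":0,"ry":0,"rz":0,"fingers":0.7},
    {"dx":0,"dy":0,"dz":0.16,"rx":0,"ry":0,"rz":0,"fingers":0.7},
    {"dx":0,"dy":0,"dz":0.2,"rx":0,"ry":0,"rz":0,"fingers":0.7},
    {"dx":0,"dy":0,"dz":0.2217,"rx":0,"ry":0,"rz":0,"fingers":0.7},
    {"dx":0,"dy":0,"dz":0.2217,"rx":0,"ry":0,"rz":0,"fingers":0.7},
  ],
)

```text
time: 21.63
ee_pos: [0.5771, -0.2632, 0.2039]
orientation: [2.197, 2.237, 0.002]
contact_force: [0.2, -0.3, -2.3]
finger_gap: 0.0496
finger_force: 39.9
```

Emit:
jog_arm(
  moves=[
    {"dx":0,"dy":0.02,"dz":0,"rx":0,"ry":0,"rz":-0.002,"fingers":0.7},
    {"dx":0,"dy":0.06,"dz":0,"rx":0,"ry":0,"rz":-0.006,"fingers":0.7},
    {"dx":0,"dy":0.115,"dz":0,"rx":0,"ry":0,"rz":-0.011,"fingers":0.7},
    {"dx":0,"dy":0.175,"dz":0,"rx":0,"ry":0,"rz":-0.016,"fingers":0.7},
    {"dx":0,"dy":0.235,"dz":0,"rx":0,"ry":0,"rz":-0.022,"fingers":0.7},
    {"dx":0,"dy":0.295,"dz":0,"rx":0,"ry":0,"rz":-0.027,"fingers":0.7},
    {"dx":0,"dy":0.355,"dz":0,"rx":0,"ry":0,"rz":-0.033,"fingers":0.7},
    {"dx":0,"dy":0.415,"dz":0,"rx":0,"ry":0,"rz":-0.038,"fingers":0.7},
    {"dx":0,"dy":0.475,"dz":0,"rx":0,"ry":0,"rz":-0.044,"fingers":0.7},
    {"dx":0,"dy":0.535,"dz":0,"rx":0,"ry":0,"rz":-0.05,"fingers":0.7},
    {"dx":0,"dy":0.595,"dz":0,"rx":0,"ry":0,"rz":-0.055,"fingers":0.7},
    {"dx":0,"dy":0.65,"dz":0,"rx":0,"ry":0,"rz":-0.06,"fingers":0.7},
  ],
)

```text
time: 22.63
ee_pos: [0.573, 0.1307, 0.1968]
orientation: [-2.4, -2.022, 0.006]
contact_force: [0.7, 0.4, -2.3]
finger_gap: 0.0499
finger_force: 39.9
```

Emit:
jog_arm(
  moves=[
    {"dx":0,"dy":0.05,"dz":0,"rx":0,"ry":0,"rz":-0.004,"fingers":0.7},
    {"dx":0,"dy":0.1,"dz":0,"rx":0,"ry":0,"rz":-0.008,"fingers":0.7},
    {"dx":0.001,"dy":0.145,"dz":0,"rx":0,"ry":0,"rz":-0.012,"fingers":0.7},
    {"dx":0.001,"dy":0.175,"dz":0,"rx":0,"ry":0,"rz":-0.0164,"fingers":0.7},
    {"dx":0.001,"dy":0.1947,"dz":0,"rx":0,"ry":0,"rz":-0.0164,"fingers":0.7},
    {"dx":0.001,"dy":0.1947,"dz":0,"rx":0,"ry":0,"rz":-0.0164,"fingers":0.7},
    {"dx":0.001,"dy":0.1947,"dz":0,"rx":0,"ry":0,"rz":-0.0164,"fingers":0.7},
    {"dx":0.001,"dy":0.1947,"dz":0,"rx":0,"ry":0,"rz":-0.0164,"fingers":0.7},
  ],
)

```text
time: 23.3
ee_pos: [0.5757, 0.2437, 0.1987]
orientation: [-2.454, -1.961, 0.003]
contact_force: [-0.7, 0.2, -1.5]
finger_gap: 0.0494
finger_force: 39.9
```

Emit:
jog_arm(
  moves=[
    {"dx":0,"dy":0,"dz":-0.02,"rx":0,"ry":0,"rz":0,"fingers":0.7},
    {"dx":0,"dy":0,"dz":-0.05,"rx":0,"ry":0,"rz":0,"fingers":0.7},
    {"dx":0,"dy":0,"dz":-0.085,"rx":0,"ry":0,"rz":0,"fingers":0.7},
    {"dx":0,"dy":0,"dz":-0.12,"rx":0,"ry":0,"rz":0,"fingers":0.7},
    {"dx":0,"dy":0,"dz":-0.15,"rx":0,"ry":0,"rz":0,"fingers":0.7},
    {"dx":0,"dy":0,"dz":-0.173,"rx":0,"ry":0,"rz":0,"fingers":0.7},
    {"dx":0,"dy":0,"dz":-0.188,"rx":0,"ry":0,"rz":0,"fingers":0.7},
    {"dx":0,"dy":0,"dz":-0.197,"rx":0,"ry":0,"rz":0,"fingers":0.7},
    {"dx":0,"dy":0,"dz":-0.201,"rx":0,"ry":0,"rz":0,"fingers":0.7},
    {"dx":0,"dy":0,"dz":-0.203,"rx":0,"ry":0,"rz":0,"fingers":0.7},
    {"dx":0,"dy":0,"dz":-0.2047,"rx":0,"ry":0,"rz":0,"fingers":0.7},
    {"dx":0,"dy":0,"dz":-0.2047,"rx":0,"ry":0,"rz":0,"fingers":0.7},
  ],
)

```text
time: 24.3
ee_pos: [0.5768, 0.2448, 0.0784]
orientation: [2.453, 1.962, 0.002]
contact_force: [-1.3, -1.4, 3.4]
finger_gap: 0.0499
finger_force: 40.0
```

Emit:
jog_arm(
  moves=[
    {"dx":0,"dy":0,"dz":0,"rx":0,"ry":0,"rz":0,"fingers":0.12},
    {"dx":0,"dy":0,"dz":0,"rx":0,"ry":0,"rz":0,"fingers":0.12},
    {"dx":0,"dy":0,"dz":0,"rx":0,"ry":0,"rz":0,"fingers":0.12},
    {"dx":0,"dy":0,"dz":0,"rx":0,"ry":0,"rz":0,"fingers":0.12},
    {"dx":0,"dy":0,"dz":0,"rx":0,"ry":0,"rz":0,"fingers":0.12},
    {"dx":0,"dy":0,"dz":0.04,"rx":0,"ry":0,"rz":0,"fingers":0.12},
    {"dx":0,"dy":0,"dz":0.09,"rx":0,"ry":0,"rz":0,"fingers":0.12},
    {"dx":0,"dy":0,"dz":0.14,"rx":0,"ry":0,"rz":0,"fingers":0.12},
    {"dx":0,"dy":0,"dz":0.2,"rx":0,"ry":0,"rz":0,"fingers":0.12},
    {"dx":0,"dy":0,"dz":0.25,"rx":0,"ry":0,"rz":0,"fingers":0.12},
    {"dx":0,"dy":0,"dz":0.25,"rx":0,"ry":0,"rz":0,"fingers":0.12},
  ],
)

```text
time: 25.22
ee_pos: [0.5797, 0.2456, 0.235]
orientation: [2.449, 1.959, 0.017]
contact_force: [0.5, -0.0, 0.5]
finger_gap: 0.0774
finger_force: 0.0
```

Emit:
jog_arm(
  moves=[
    {"dx":0,"dy":-0.05,"dz":0,"rx":0,"ry":0,"rz":0,"fingers":0.12},
    {"dx":0,"dy":-0.11,"dz":0,"rx":0,"ry":0,"rz":0,"fingers":0.12},
    {"dx":0,"dy":-0.17,"dz":0,"rx":0,"ry":0,"rz":0,"fingers":0.12},
    {"dx":0,"dy":-0.23,"dz":0,"rx":0,"ry":0,"rz":0,"fingers":0.12},
    {"dx":0,"dy":-0.29,"dz":0,"rx":0,"ry":0,"rz":0,"fingers":0.12},
    {"dx":0,"dy":-0.35,"dz":0,"rx":0,"ry":0,"rz":0,"fingers":0.12},
    {"dx":0,"dy":-0.41,"dz":0,"rx":0,"ry":0,"rz":0,"fingers":0.12},
    {"dx":0,"dy":-0.47,"dz":0,"rx":0,"ry":0,"rz":0,"fingers":0.12},
    {"dx":0,"dy":-0.53,"dz":0,"rx":0,"ry":0,"rz":0,"fingers":0.12},
    {"dx":0,"dy":-0.59,"dz":0,"rx":0,"ry":0,"rz":0,"fingers":0.12},
    {"dx":0,"dy":-0.63,"dz":0,"rx":0,"ry":0,"rz":0,"fingers":0.12},
    {"dx":0,"dy":-0.63,"dz":0,"rx":0,"ry":0,"rz":0,"fingers":0.12},
  ],
)

```text
time: 26.22
ee_pos: [0.5759, -0.1381, 0.2266]
orientation: [2.457, 1.955, -0.001]
contact_force: [-0.6, 0.0, 0.5]
finger_gap: 0.0775
finger_force: 0.0
```

```bash
python3 - <<'E'
from m import *
o=[];T,S=cap('top'),cap('scene')
for c,b in((T,(102,150,160,120)),(S,(250,130,160,120))):
    x,y,w,h=b; o.append(cv2.resize(c['color'][y:y+h,x:x+w,::-1],(400,300),interpolation=cv2.INTER_CUBIC))
cv2.imwrite('pics/g.png',np.hstack(o))
im=up(T);V=cv2.cvtColor(im,cv2.COLOR_RGB2GRAY)
ax=np.array([.9753,-.2207]);ay=np.array([.2207,.9753]);o=np.array([.5593,.167])
for k,th,x in(('blue',45,183),('red',48,130),('yellow',130,105)):
    q=dn(quad(big(roi(hue(im,k)&(V>th),x,160,45 if k!='yellow' else 40,80))));P=np.array([plane(T,*p,.107) for p in q])[:,:2].mean(0)-o; print(k,(P@ax).round(4),(P@ay).round(4))
print(bot.sense()['ee_pos'],bot.sense()['time'])
E
```

```text
blue -0.0012 -0.0787
red -0.0012 0.0256
yellow -0.0012 0.0771
[ 0.57585173 -0.13405458  0.22636645] 26.3167
```

View pics/g.png

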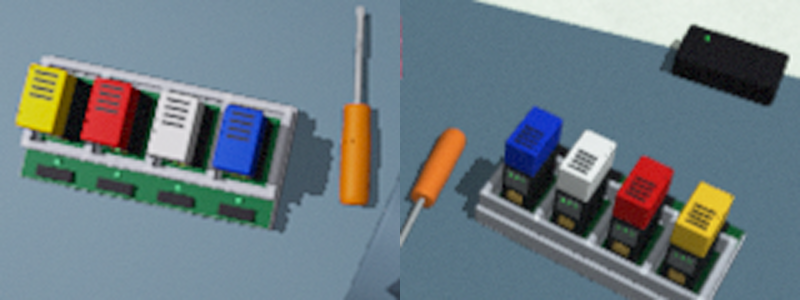

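All four modules stand upright in the rack, in the order yellow, red, white, blue from left to right at left-crop (42,100), (108,115), (177,130) and (240,145). Blue, red and yellow measure within about 1.5 mm of their pocket centres. White was not re-measured, but it stands level in line with them. The arm is clear, so I hand in.

```bash
python3 -c "
from bench import job
print(job.hand_in())"
```

```text
the job is handed in; nothing more can be done
None
```

All four modules stand upright in the test rack in reverse order (yellow, red, white, blue from left to right); the arm is clear and the job was handed in at about 26 s, with no verdict returned.

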